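# Bleed the water filter and take off the canister cap

### The arm

A 7-joint arm with a two-finger parallel gripper is mounted at the origin on the work surface. World frame = base frame: x ahead of the robot, y to its left, z up, the work surface at z = 0. Lengths are in m, angles in rad, forces in N, time in s.
With the tool pointing down it reaches from about 0.425 to 0.925 m from the base axis. Payload 6.8 kg.
Tool frame: the origin (TCP) lies on the front face of the gripper's body, between the roots of the fingers; the fingertips stand 73 mm ahead of it and the grasp point (between the pads) lies 54 mm ahead of it (env.nose_length is the distance from the TCP to the fingertips, in m); z points along the fingers, y is the direction in which the jaws open and shut (so a half turn about z gives the same grasp; the last joint's range is limited). The gripper opens to 85 mm and grips with 20 to 120 N. Pads are 22 mm wide; open, the fingers measure 114 mm over their backs; the gripper's body (76 mm by 85 mm) begins 54 mm behind the grasp point. The pads swing forward as they close: fully open they stand 13 mm farther back than shut.
Start: joints at [1.192, 0.477, 0.022, 1.555, -0.011, 1.109, -0.083], TCP at [0.181, -0.65, 0.304] pointing down, gripper open.
Joint ranges: [-2.96, 2.96], [-0.34, 2.1], [-1.41, 1.46], [0.24, 2.44], [-1.37, 4.51], [0.17, 1.92], [-2.96, 2.96]. Speed limits (rad/s): [2.39, 2.39, 3.14, 3.14, 3.14, 3.14, 3.14].

### API

Orientations are given as a unit quaternion [w, x, y, z].
In Python, from cell import env, kin, camera, calibration, job gives the robot as it stands. The module is installed in compiled form; this text tells all that it offers. Calls block until the motion is done:
- env.reach(position, orientation): joint-space move of the TCP to a pose.
- env.movel(position, velocity=0.15, rot=None, stop_force=None): straight line of the TCP; rot=None keeps the orientation; velocity is the mean speed in m/s. With stop_force (N) it stops when the force on the tool has changed by that much, and returns True; else False.
- env.goto_joints(angles): joint-space move.
- env.grip(opening, f_grip=None): finger opening in m; f_grip is the grip in N (None keeps the last); returns when the fingers have stopped.
- env.dwell(seconds).
- kin.inverse_kinematics(position, orientation): joint angles nearest the present ones, or None.
- env.get_state(): the state.
- camera(name): name is "side" or "top" or "wrist"; returns (picture, depth): 420x560x3 uint8, blue, green, red; 420x560 float32, m along the optical axis (not along the pixel's ray), 0 where there is no reading.
- calibration(name): a dict with "fx", "fy", "cx", "cy" (pixels), "rvec" (rotation vector, rad) and "tvec" (3), from world to camera coordinates, as OpenCV has them. Camera axes: x right, y down, z forward; pixel columns grow to the right and rows downward; lengths in m; the calibration is good to about 2 mm. The wrist camera is an equidistant fisheye: a pixel r from the principal point sees the ray r / f radians off the axis. A picture is of the moment at which its call begins: read the wrist's pose just before it. calibration takes no time and is no camera call; for the wrist camera it gives the pose at the moment of the call.
A pose or a line that the arm cannot do raises env.PlanningError and nothing moves.
- job.job_done(): hands the job in, once; it reports no verdict.
The state is a dict: "time": time; "qpos": joint angles; "joint_velocities": joint speeds; "joint_torque": joint torques, N m; "tcp_pos": TCP position; "orientation": TCP orientation; "force": force on the tool from outside, world axes, zero at the start; "torque": the same for the moment, N m; "opening": finger opening in m.
Only numpy, scipy, OpenCV 4.12 (cv2) and the standard library are available. Lean on these libraries where they do the work, as an engineer would, in place of code of your own. Each camera call takes 0.05 s, during which the arm holds its last target.

### The job

On the counter-top water filter, first turn the valve lever to its bleed position, midway between its two stops, and leave it there. Then take the cap off the wider canister: it is a quarter-turn thread that may be left- or right-handed, so try both ways, and lift it straight up once it is loose. Finish while still holding that cap in the gripper, upright over its canister and about a hand's breadth (10 cm) above where it sat, with the other cap left alone and nothing else knocked about.

Things in the scene. Friction and masses are not known exactly. Their poses are not given: they have to be found in the camera images.
- station: Fixed tray of the filter: white slab 240 (x) x 300 (y) x 20 mm, origin at the centre of its underside, -x edge towards the robot; place and yaw vary. In its frame the canisters stand at x = 60, y = +85 and -85 mm (which is where varies), the lever's round pedestal (44 mm across) at x = -50, y = 0.
- lever (a joint): Angle of the valve lever about the vertical through lever_pivot, rad, growing anticlockwise from above. 0 = one stop (arm at 120 deg from the tray's x axis), 2.094 = other stop (240 deg), 1.047 = bleed: arm along the tray's -x, over the longest of three raised marks. Starts at 0.03 to 0.70; light friction (0.09 N m); stays where it is left.
- lever_pivot (a point): Point on the lever's vertical axis, at the underside of its flat steel arm (arm 10 mm thick, 16 mm wide), 65 mm above the worktop. Axes as the tray's.
- lever_knob (a point): Grip point on the lever's upright round knob, on the knob's axis 35 mm above lever_pivot and 60 mm out from it horizontally. The knob is 18 mm in diameter; it rises from the arm (top of arm 25 mm below this point) to 15 mm above this point.
- can_wide: The wider steel canister, 96 mm in diameter and 66 mm high, then a shoulder and a neck 53 mm in diameter. Stands fixed on the tray; origin at the centre of its underside, 20 mm above the worktop.
- can_wide_mouth (a point): Centre of the wider canister's mouth, 120 mm above the worktop: the cap's head rests at this level. The tightening way the cap stops dead after 4 deg; the loosening way it runs freely 78 deg to another stop and lifts straight out there or up to 8 deg before it, clear after 20 mm (ease back 3 to 5 deg: it binds while forced on the stop). Elsewhere it lifts only 2 mm. It does not rise as it turns.
- can_narrow: The narrower steel canister, 62 mm in diameter, otherwise the same as the wider one and as high; origin at the centre of its underside. Fixed.
- cap_wide: Loose black cap on the wider canister: round knurled head 46 mm in diameter, 36 mm high, 50 to 100 g; origin at the centre of the head's underside, z up. A 10 mm stem with a crossbar (2.5 mm of play sideways) reaches 16 mm down into the neck. Quarter-turn thread; its hand cannot be seen and differs from start to start. See can_wide_mouth for how it turns.
- cap_narrow: The cap on the narrower canister, the same shape and size; to be left alone. Origin at the centre of the head's underside.
- mug: White mug, 76 mm across, 85 mm high, beside the filter. Bystander. Origin at the centre of its underside.
- jar: Jar with wooden lid, 60 mm across, 85 mm high, on the other side of the filter. Bystander. Origin at the centre of its underside.
- bowl: White bowl, 120 mm across, 50 mm high. Bystander. Origin under its centre.
- spoon: Wooden spoon lying on the worktop. Bystander.
- soap: Soap bottle, 60 mm across, 150 mm high. Bystander. Origin at the centre of its underside.
- seal: Rubber sealing ring, 40 mm across, 8 mm high, on the tray between the canisters. Bystander. Origin at the centre of its underside.
There are look-alikes about, which are no part of the job. Leave any blue, orange or red look-alike of the cap_wide alone.

How it is judged:
By the outcome, as a careful person would: the job done as asked, in the order asked, and still so for the second after the job is handed in, while the arm keeps its last pose, push and grip.
It also fails if it takes over 58 s, if anything falls off the work surface, if the arm or the gripper's body presses on something with over 40 N, if the wrist force passes 120 N, or if a joint passes its speed limit or range.

## Working session

There is one attempt and no reset: what is moved stays moved. The work goes in short steps, each a Python script; the robot and the scene stay as the last script left them, time stands still between calls to the robot, and variables do not carry over. Pictures are saved under pics/ and viewed, and the job is handed in when it is done.

```bash
mkdir -p pics; ls
python3 - <<'E'
from cell import env,kin,camera,calibration,job
import cv2
s=env.get_state();print(s['time'],s['tcp_pos'],s['orientation'],s['opening'],s['force'])
for n in ('top','side','wrist'):
    p,d=camera(n);cv2.imwrite(f'pics/{n}0.png',p);c=calibration(n);print(n,c)
    import numpy as np; np.save(f'{n}0.npy',d)
print(env.get_state()['time'])
E
```

```text
pics
0.0 [ 0.18044795 -0.64996565  0.3028968 ] [-8.89445961e-04  9.90843658e-01  1.35011160e-01 -2.00499448e-04] 0.08516293693160977 [-1.19549959 -1.16993129  0.0951079 ]
top {'fx': 426.24460428505495, 'fy': 426.24460428505495, 'cx': 280.8482532928522, 'cy': 208.57423857320313, 'rvec': array([ 2.14504712, -2.20644508,  0.09215026]), 'tvec': array([-0.02188942,  0.51804402,  1.19844265])}
side {'fx': 544.4333758796989, 'fy': 544.4333758796989, 'cx': 277.9885631174032, 'cy': 224.68709553375837, 'rvec': array([ 2.17749958, -0.33639018,  0.20537103]), 'tvec': array([-0.4922571 ,  0.16343591,  1.56600399])}
wrist {'fx': 325.19226210127806, 'fy': 325.19226210127806, 'cx': 280.91900715490175, 'cy': 206.9702858366195, 'rvec': array([-2.32264101,  1.76650463,  0.24073975]), 'tvec': array([-0.67332932, -0.03296601,  0.37917443])}
0.15
```

View pics/top0.png

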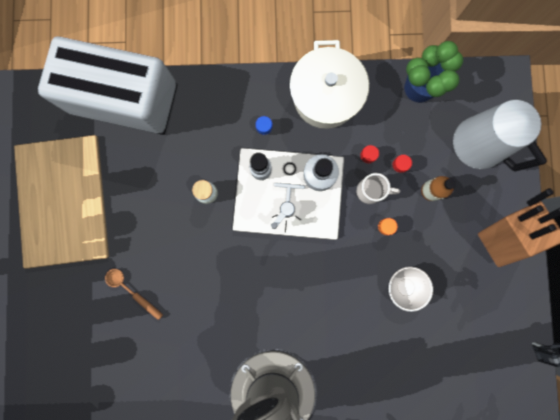

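View pics/side0.png

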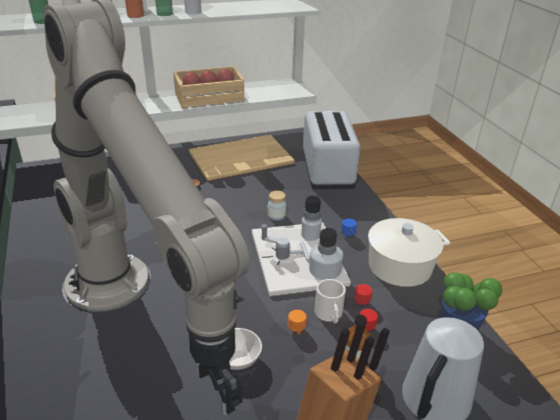

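The top view shows the tray at about (290,195). The black cap at (323,168) is on the wider canister and the black cap at (259,162) on the narrower one. The loose coloured look-alikes are blue (264,125), red (370,153), red (402,163) and orange (388,227). The one I want is the black cap at (323,168), so I'll check it in a close crop.

Run:
```python
import cv2
p=cv2.imread('pics/top0.png')[140:245,225:350]
cv2.imwrite('pics/crop_top.png',cv2.resize(p,None,fx=5.7,fy=5.7,interpolation=cv2.INTER_CUBIC))
p=cv2.imread('pics/side0.png')[185:325,240:370]
cv2.imwrite('pics/crop_side.png',cv2.resize(p,None,fx=4.2,fy=4.2,interpolation=cv2.INTER_CUBIC))
```

```text
(no output)
```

View pics/crop_top.png

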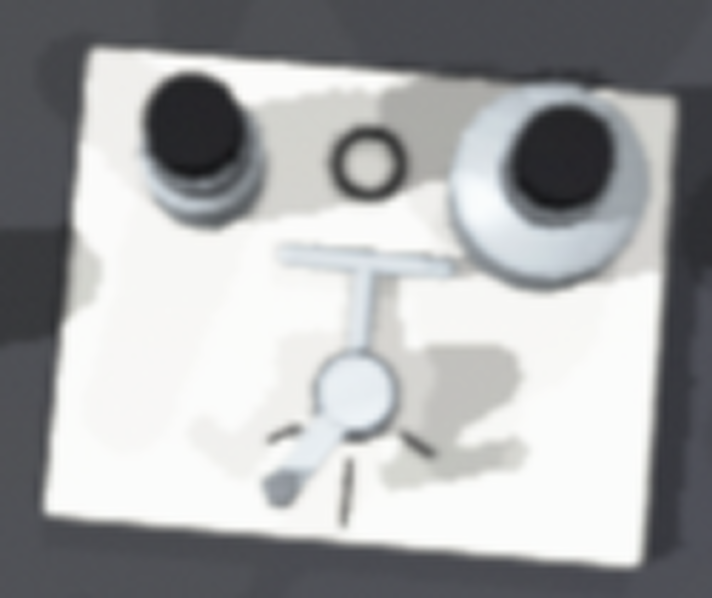

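View pics/crop_side.png

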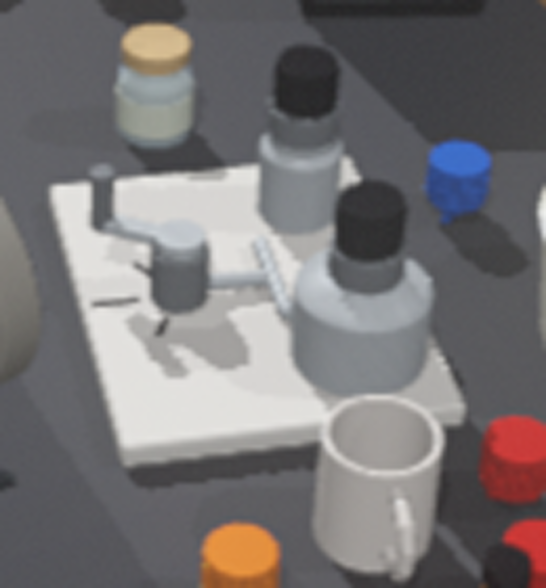

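The crop confirms it: the wide canister with its black cap is at crop (563,157). The knob is at crop (281,487), between one stop and the longest mark. Next I turn these into positions.

```bash
cat > h.py <<'E'
import numpy as np, cv2
from scipy.spatial.transform import Rotation as R
def ray(c,uv,z):
    Rm=cv2.Rodrigues(c['rvec'])[0]; o=-Rm.T@c['tvec']
    d=Rm.T@np.array([(uv[0]-c['cx'])/c['fx'],(uv[1]-c['cy'])/c['fy'],1])
    return o+d*(z-o[2])/d[2]
def proj(c,P):
    return cv2.projectPoints(np.array(P,float).reshape(-1,3),c['rvec'],c['tvec'],np.array([[c['fx'],0,c['cx']],[0,c['fy'],c['cy']],[0,0,1]]),None)[0][:,0]
def quat(yaw): # tool down, tool y axis direction angle: x-axis at yaw
    m=R.from_euler('z',yaw)*R.from_quat([1,0,0,0])
    q=m.as_quat(); return np.array([q[3],q[0],q[1],q[2]])
E
python3 - <<'E'
from h import *
from cell import calibration,env
c=calibration('top')
f=lambda u,v:((u+.5)/5.7-.5+225,(v+.5)/5.7-.5+140)
co=[ray(c,f(*q),.02)[:2] for q in [(91,47),(677,97),(641,567),(44,514)]]
loc=np.array([[.12,.15],[.12,-.15],[-.12,-.15],[-.12,.15]])
co=np.array(co);ctr=co.mean(0);H=(loc).T@(co-ctr);yaw=np.arctan2(H[0,1]-H[1,0],H[0,0]+H[1,1])
rm=np.array([[np.cos(yaw),-np.sin(yaw)],[np.sin(yaw),np.cos(yaw)]])
print('tray',ctr,np.degrees(yaw),(co-ctr-loc@rm.T)*1000)
P=lambda x,y:ctr+rm@[x,y]
print('wide',P(.06,-.085),'cap seen',ray(c,f(563,157),.156)[:2])
print('narrow',P(.06,.085),'cap seen',ray(c,f(193,125),.156)[:2])
print('pivot',P(-.05,0),'seen',ray(c,f(356,392),.08)[:2])
k=ray(c,f(281,485),.115)[:2];pv=P(-.05,0);d=k-pv
print('knob',k,np.linalg.norm(d),'ang',np.degrees(np.arctan2(d[1],d[0])-yaw)%360-120,'target',P(-.11,0))
cs=calibration('side')
pw=P(.06,-.085)
print(proj(cs,[[*pw,.156],[*pw,.12],[*k,.115],[*P(.06,.085),.156]]))
g=lambda u,v:((u+.5)/4.2-.5+240,(v+.5)/4.2-.5+185)
print('side seen',g(372,203),g(371,252),g(103,172),g(307,68))
d=np.load('top0.npy');
print(proj(c,[[*pw,.156]]),d[168,323],d[162,259], c)
E
```

```text
tray [ 0.56192012 -0.05913902] -6.673816386926618 [[-0.60587447 -0.27058559]
 [-0.19150661  0.15498588]
 [ 0.37401129 -0.02351106]
 [ 0.42336979  0.13911077]]
wide [ 0.61163512 -0.15053606] cap seen [ 0.60938996 -0.14886775]
narrow [0.63139199 0.01831199] cap seen [0.62881074 0.01762109]
pivot [ 0.51225893 -0.05332818] seen [ 0.51231786 -0.05346846]
knob [ 0.46706664 -0.01703105] 0.05796399286304374 ang 27.903403629839858 target [ 0.4526655  -0.04635517]
[[327.7885427  232.10299537]
 [326.80125541 242.28948189]
 [264.21532216 225.63191903]
 [312.52294239 199.27281621]]
side seen (328.1904761904762, 232.95238095238096) (327.95238095238096, 244.61904761904762) (264.14285714285717, 225.57142857142856) (312.7142857142857, 200.8095238095238)
[[323.97624596 166.25097674]] 1.0948191 1.0960776 {'fx': 426.24460428505495, 'fy': 426.24460428505495, 'cx': 280.8482532928522, 'cy': 208.57423857320313, 'rvec': array([ 2.14504712, -2.20644508,  0.09215026]), 'tvec': array([-0.02188942,  0.51804402,  1.19844265])}
```

Run:
```python
from h import *
from cell import env,kin
for n,p,ys in [('knob0',[.467,-.017,.157],(141,-39)),('knob1',[.4527,-.0464,.157],(173.3,-6.7)),('cap',[.610,-.1497,.195],range(-180,180,30))]:
    for y in ys:
        q=kin.inverse_kinematics(p,quat(np.radians(y)));print(n,y,None if q is None else np.round(q,2))
```

```text
knob0 141 [ 0.52  0.45 -0.74  2.13  0.46  0.72  0.37]
knob0 -39 [ 0.14  0.37 -0.28  2.15  0.17  0.64 -2.51]
knob1 173.3 [ 0.64  0.45 -0.81  2.15  0.5   0.73  0.96]
knob1 -6.7 [ 0.28  0.36 -0.37  2.17  0.21  0.64 -1.93]
cap -180 [ 0.63  0.61 -0.68  1.73  0.45  0.96  1.34]
cap -150 [ 0.92  0.85 -1.19  1.71  0.85  1.19  1.59]
cap -120 [ 0.92  0.85 -1.19  1.71  0.85  1.19  2.11]
cap -90 [ 0.03  0.52  0.14  1.77 -0.09  0.85 -2.92]
cap -60 [ 0.12  0.52  0.02  1.77 -0.02  0.86 -2.46]
cap -30 [ 0.2   0.52 -0.08  1.76  0.05  0.86 -2.  ]
cap 0 [ 0.3   0.53 -0.21  1.76  0.14  0.87 -1.54]
cap 30 [ 0.4   0.54 -0.35  1.75  0.23  0.89 -1.09]
cap 60 [ 0.46  0.56 -0.44  1.74  0.29  0.91 -0.62]
cap 90 [ 0.53  0.57 -0.53  1.74  0.35  0.93 -0.15]
cap 120 [ 0.59  0.6  -0.62  1.73  0.41  0.95  0.33]
cap 150 [ 0.61  0.6  -0.66  1.73  0.44  0.96  0.83]
```

Run:
```python
from h import *
from cell import env,kin,camera,calibration
q=quat(np.radians(141))
env.grip(.05,30)
env.reach([.467,-.017,.26],q)
print(env.get_state()['time'])
cw=calibration('wrist');p,d=camera('wrist');cv2.imwrite('pics/wrist1.png',p)
print(env.movel([.467,-.017,.158],.12,stop_force=8))
s=env.get_state();print(s['time'],s['tcp_pos'],s['force'])
p,d=camera('side');cv2.imwrite('pics/side1.png',p[170:310,170:370].repeat(4,0).repeat(4,1))
```

```text
3.0667
False
4.1167 [ 0.46747858 -0.01688342  0.15855615] [-0.92548452  0.20971301  0.47487129]
```

View pics/wrist1.png

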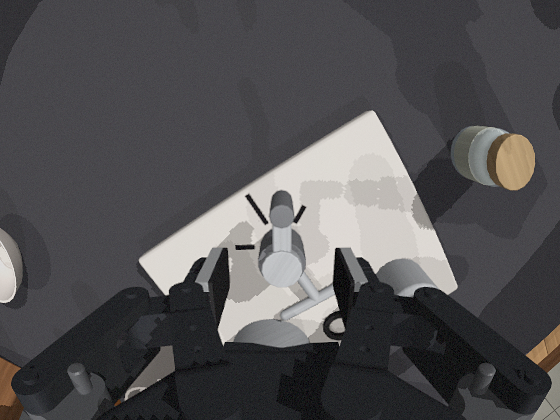

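View pics/side1.png

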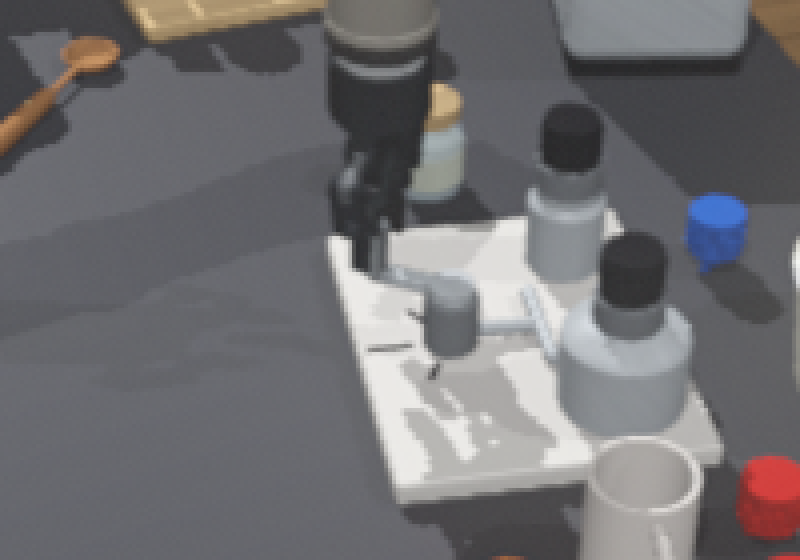

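The wrist view shows the knob at (281,205), centred between the jaws. The side view shows the fingers straddling the knob at (370,240). Now I grip it and swing it along the arc.

Run:
```python
from h import *
from cell import env,kin,camera,calibration
env.grip(.0,25)
s=env.get_state();print(s['opening'],s['tcp_pos'],s['force'])
pv=np.array([.5123,-.0533]);r=.0585;yt=-6.67
for a in (155,163,168,180+yt):
    t=np.radians(a);p=pv+r*np.array([np.cos(t),np.sin(t)])
    env.movel([*p,.1585],.06,rot=quat(np.radians(a)))
s=env.get_state();print(s['time'],s['opening'],s['tcp_pos'],s['force'],s['torque'])
p,d=camera('top');cv2.imwrite('pics/top2.png',cv2.resize(p[140:245,225:350],None,fx=5.7,fy=5.7,interpolation=cv2.INTER_CUBIC))
```

```text
0.017012077556400138 [ 0.46723583 -0.01704444  0.15845126] [-1.67641792 -0.58469196  4.60682514]
5.7333 0.016938954143909245 [ 0.45413155 -0.04594774  0.15853904] [-1.0183287   0.04814946  2.68815607] [0.04840091 0.07157916 0.11133478]
```

View pics/top2.png

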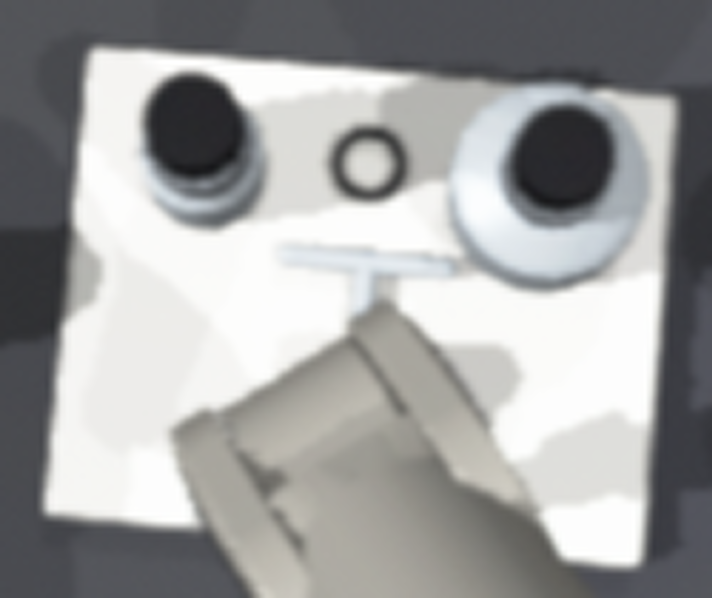

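The arm hides the lever in this top view. I'll release, back straight off, and check.

Run:
```python
from h import *
from cell import env,kin,camera,calibration
env.grip(.045,25)
s=env.get_state();P=s['tcp_pos']
env.movel([P[0],P[1],.27],.2)
p,d=camera('wrist');cv2.imwrite('pics/wrist3.png',p)
env.grip(.085,60)
env.reach([.610,-.1497,.27],quat(np.radians(60)))
print(env.get_state()['time'],env.get_state()['qpos'],env.get_state()['tcp_pos'])
p,d=camera('wrist');cv2.imwrite('pics/wrist4.png',p)
p,d=camera('top');cv2.imwrite('pics/top4.png',cv2.resize(p[140:245,225:350],None,fx=5.7,fy=5.7,interpolation=cv2.INTER_CUBIC))
p,d=camera('side');cv2.imwrite('pics/side4.png',p[170:310,170:370].repeat(4,0).repeat(4,1))
```

```text
8.9167 [ 0.47552959  0.47165493 -0.45262441  1.68334857  0.23220256  1.04044993
 -0.5746839 ] [ 0.60976632 -0.14941381  0.26993547]
```

View pics/wrist3.png

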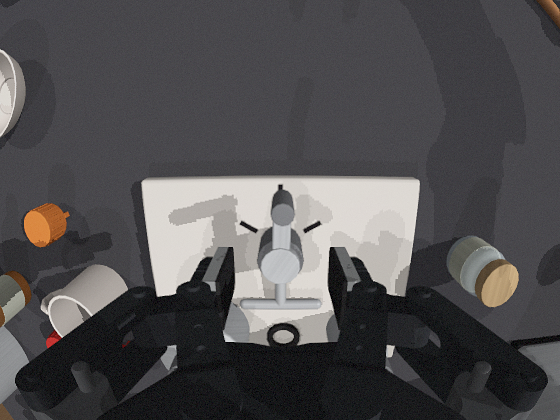

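View pics/top4.png

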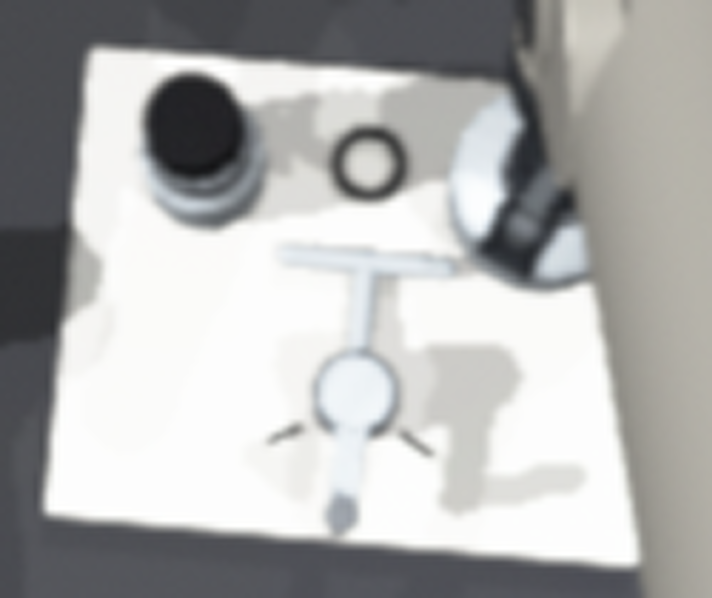

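View pics/wrist4.png

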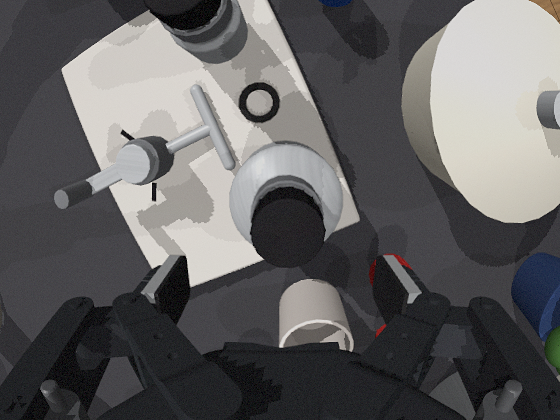

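View pics/side4.png

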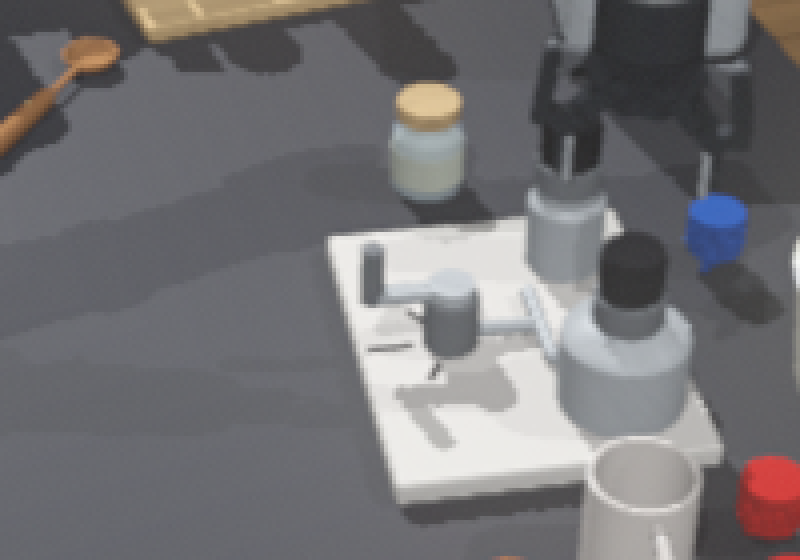

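The lever arm now lies over the longest mark. In the top crop the knob is at (342,514) and the pivot at (356,392), and nothing else has moved. Before descending I check the lever angle and the cap centre numerically.

Run:
```python
from h import *
from cell import env,calibration
c=calibration('top')
f=lambda u,v:((u+.5)/5.7-.5+225,(v+.5)/5.7-.5+140)
k=ray(c,f(342,512),.115)[:2];d=k-[.5123,-.0533];print(k,np.linalg.norm(d),np.degrees(np.arctan2(d[1],d[0]))%360+6.67-120)
w=calibration('wrist');Rm=cv2.Rodrigues(w['rvec'])[0]
def pw(P):
    x=Rm@np.array(P)+w['tvec'];rr=np.hypot(x[0],x[1]);th=np.arctan2(rr,x[2]);return w['cx']+w['fx']*th*x[0]/rr,w['cy']+w['fx']*th*x[1]/rr
# silhouettes of cap for candidates: print side extents
for cx,cy in [(.61,-.1497),(.6115,-.1505),(.609,-.1488)]:
    pts=[pw([cx+.023*np.cos(t),cy+.023*np.sin(t),.156]) for t in np.linspace(0,6.28,90)]
    pts=np.array(pts);print(cx,cy,pts.min(0),pts.max(0))
p=cv2.imread('pics/wrist4.png')[165:285,220:350]
cv2.imwrite('pics/wc4.png',cv2.convertScaleAbs(cv2.resize(p,None,fx=4.8,fy=4.8,interpolation=cv2.INTER_CUBIC),alpha=2.5))
```

```text
[ 0.45378667 -0.04488892] 0.05911476900542576 58.489977379541614
0.61 -0.1497 [243.00360276 198.85164911] [318.73584024 269.79885036]
0.6115 -0.1505 [245.77456799 198.75695352] [321.51035565 269.71774162]
0.609 -0.1488 [240.84044955 198.38796934] [316.6019956 269.4025585]
```

View pics/wc4.png

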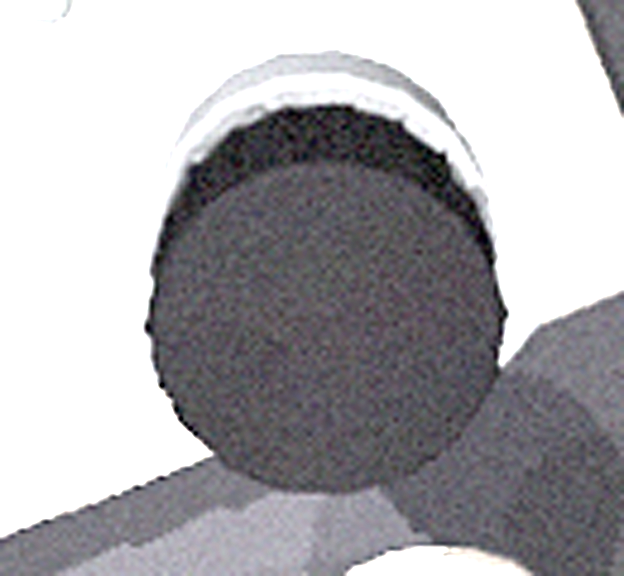

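The cap's top face spans about 251 to 325 px, so its centre is 288 against a jaw midline of 283.5. That is roughly 2.5 mm along the jaw axis, so I shift the target to (0.612, -0.1507), which also agrees with the tray fit.

Run:
```python
from h import *
from cell import env,kin,camera,calibration
def st(m):
    s=env.get_state();print(m,round(s['time'],2),np.round(s['tcp_pos'],4),np.round(s['force'],1),np.round(s['torque'],2),round(s['opening'],4),round(s['qpos'][6],3));return s
env.movel([.612,-.1507,.27],.1,rot=quat(np.radians(60)))
print(env.movel([.612,-.1507,.196],.1,stop_force=8));st('down')
env.grip(.03,50);s=st('grip')
p,d=camera('side');cv2.imwrite('pics/side5.png',p[150:290,230:430].repeat(4,0).repeat(4,1))
q=np.array(s['qpos'])
for dd in (3,6,9):
    g=q.copy();g[6]+=np.radians(dd);env.goto_joints(g);s=st(dd)
```

```text
False
down 10.21 [ 0.6125 -0.1507  0.1966] [ 1.3 -0.3 -0.5] [ 0.01 -0.01  0.03] 0.0852 -0.613
grip 10.66 [ 0.6124 -0.1507  0.1968] [-0.9  0.   4.9] [0.02 0.19 0.  ] 0.0448 -0.613
3 10.96 [ 0.6124 -0.1509  0.1968] [-1.1 -0.1  3. ] [-0.09  0.06  0.03] 0.045 -0.562
6 11.21 [ 0.6125 -0.1512  0.1969] [-0.2 -1.6  2.1] [-0.35  0.01 -0.08] 0.045 -0.51
9 11.46 [ 0.6125 -0.1512  0.1969] [-0.4 -0.9  2.4] [-0.38  0.05 -0.62] 0.0449 -0.459
```

View pics/side5.png

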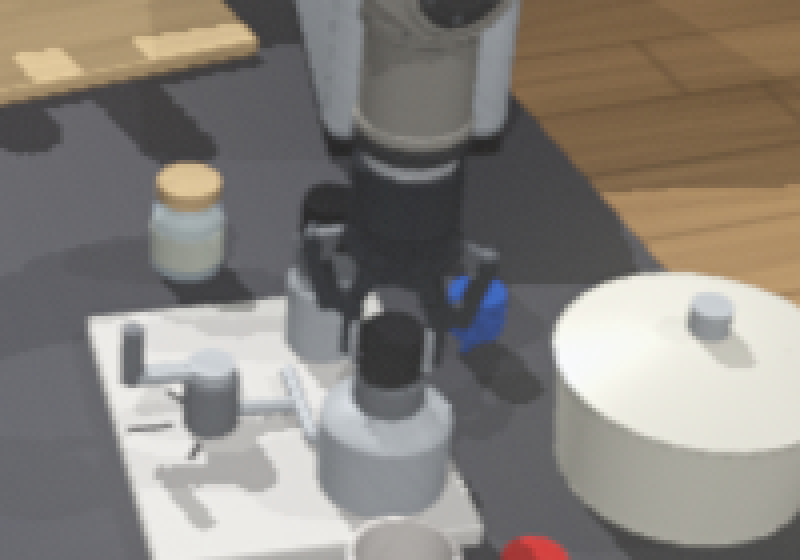

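The side view shows the cap gripped at (393,345). Turning anticlockwise hits a stop, with torque rising to -0.62 N m, so I try the other way while watching the torque.

Run:
```python
from h import *
from cell import env,kin,camera,calibration
def st(m):
    s=env.get_state();print(m,round(s['time'],2),np.round(s['tcp_pos'],4),np.round(s['force'],1),np.round(s['torque'],2),round(s['opening'],4),round(s['qpos'][6],3));return s
q=np.array(env.get_state()['qpos']);q[6]=-.613
for dd in (0,-15,-40,-60,-68,-72,-74,-76,-78,-80,-82,-84,-86):
    g=q.copy();g[6]+=np.radians(dd);env.goto_joints(g);s=st(dd)
    if abs(s['torque'][2])>.5: break
```

```text
0 11.73 [ 0.6125 -0.1508  0.1969] [-0.6 -1.   1.9] [-0.11  0.07  0.03] 0.0446 -0.61
-15 12.09 [ 0.6125 -0.1507  0.1969] [0.5 0.3 2.7] [ 0.11  0.03 -0.05] 0.0448 -0.869
-40 12.59 [ 0.6125 -0.1511  0.1969] [1.  0.5 2.7] [ 0.07  0.04 -0.02] 0.0446 -1.306
-60 13.02 [ 0.6125 -0.1512  0.1968] [ 0.4 -0.3  2.7] [ 0.04  0.02 -0.03] 0.0452 -1.654
-68 13.28 [ 0.6125 -0.1512  0.1968] [0.3 0.7 2.2] [ 0.03 -0.03 -0.03] 0.0447 -1.793
-72 13.53 [ 0.6125 -0.1512  0.1969] [-0.8 -0.9  2.8] [ 0.01 -0.01 -0.  ] 0.0445 -1.864
-74 13.78 [ 0.6126 -0.1512  0.1969] [ 0.2 -0.3  1.6] [-0.03 -0.23 -0.03] 0.045 -1.902
-76 14.03 [ 0.6128 -0.1513  0.1969] [ 2.1 -0.6  0.8] [-0.08 -0.6  -0.03] 0.0449 -1.937
-78 14.28 [ 0.613  -0.1513  0.197 ] [ 5.  -0.8 -0.8] [-0.16 -1.11  0.04] 0.0448 -1.973
-80 14.53 [ 0.6131 -0.1513  0.197 ] [ 5.4 -1.4 -2.2] [-0.25 -1.22  0.34] 0.0445 -2.008
-82 14.78 [ 0.6131 -0.1513  0.197 ] [ 5.3 -2.1 -1.6] [-0.27 -1.19  0.66] 0.045 -2.042
```

It ran freely and met the stop at about -78°. I ease back to -75° and lift gently.

Run:
```python
from h import *
from cell import env,kin,camera,calibration
def st(m):
    s=env.get_state();print(m,round(s['time'],2),np.round(s['tcp_pos'],4),np.round(s['force'],1),np.round(s['torque'],2),round(s['opening'],4),round(s['qpos'][6],3));return s
g=np.array(env.get_state()['qpos']);g[6]=-.613-np.radians(74.5);env.goto_joints(g);s=st('ease')
P=s['tcp_pos']
for z in (.005,.012,.026):
    r=env.movel([P[0],P[1],P[2]+z],.03,stop_force=10);st((z,r))
    if r: break
p,d=camera('side');cv2.imwrite('pics/side6.png',p[150:290,230:430].repeat(4,0).repeat(4,1))
```

```text
ease 15.03 [ 0.6127 -0.1511  0.1969] [0.9 0.5 1. ] [ 0.05 -0.15 -0.01] 0.0449 -1.916
(0.005, False) 15.35 [ 0.6125 -0.151   0.202 ] [ 0.8  0.  -0.4] [ 0.07 -0.31 -0.03] 0.0447 -1.912
(0.012, False) 15.73 [ 0.6123 -0.1513  0.209 ] [ 0.2  0.5 -1.5] [-0.06  0.01 -0.03] 0.0446 -1.907
(0.026, False) 16.35 [ 0.6127 -0.1511  0.223 ] [-0.  -0.4 -1.1] [-0.01 -0.01 -0.02] 0.0448 -1.899
```

View pics/side6.png

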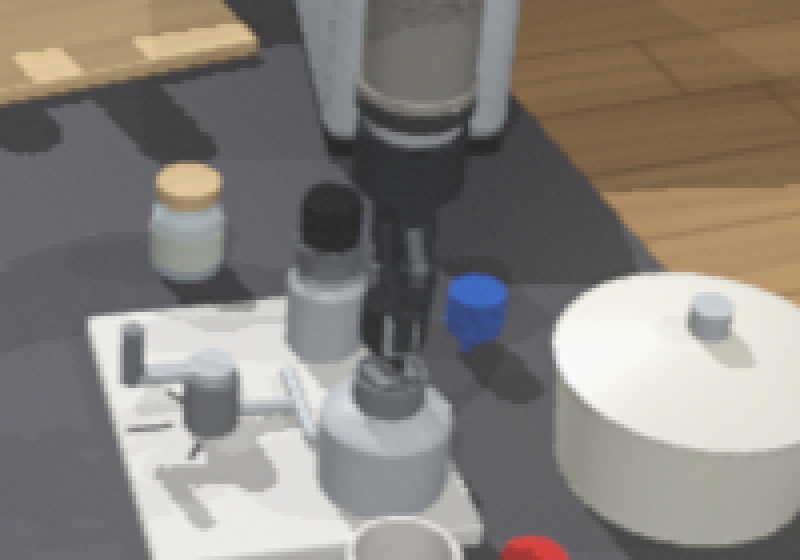

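The cap is out: the open neck shows at (390,370) and the cap is between the pads at (395,320). I lift to +100 mm.

Run:
```python
from h import *
from cell import env,kin,camera,calibration
print(env.movel([.6120,-.1508,.297],.08,stop_force=15));env.dwell(.5)
s=env.get_state();print(s['time'],s['tcp_pos'],s['orientation'],s['force'],s['torque'],s['opening'])
p,d=camera('side');cv2.imwrite('pics/side7.png',p[110:270,230:430].repeat(3,0).repeat(3,1))
p,d=camera('top');cv2.imwrite('pics/top7.png',p)
p,d=camera('wrist');cv2.imwrite('pics/wrist7.png',p)
```

```text
False
17.975 [ 0.61200288 -0.15081361  0.29693813] [ 3.80969365e-04  9.92000438e-01 -1.26224225e-01  1.55892806e-03] [-0.44186925  0.51726157 -0.32070084] [-0.02061198 -0.00275628 -0.03060199] 0.04493291335477254
```

View pics/side7.png

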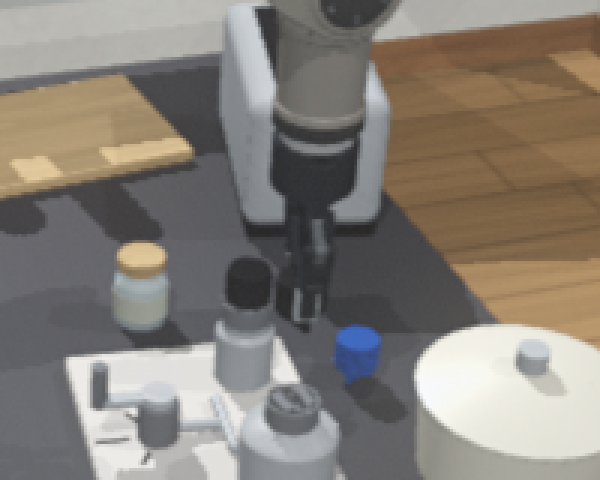

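View pics/wrist7.png

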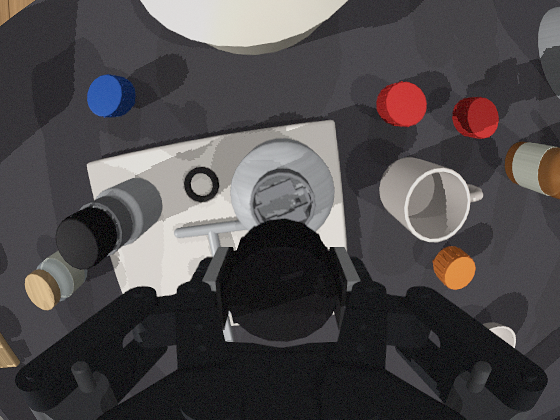

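View pics/top7.png

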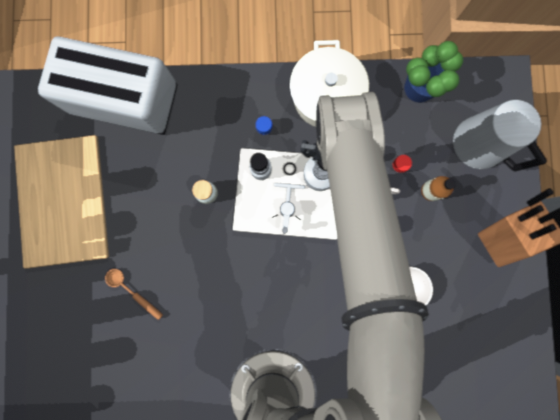

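The cap is held centred between the pads (wrist view, 280,280). The open neck is below it, the lever is still on the bleed mark, and everything in view is where it was. I hand the job in.

```bash
python3 -c "
from cell import job
print(job.job_done())"
```

```text
the job is handed in; nothing more can be done
None
```

The lever is at bleed, the wide canister's cap is off, and the arm is holding it about 10 cm above its seat. I handed the job in at about 18 s of the 58 s allowed.

- **Lever:** I gripped the knob, swung it along its arc to the bleed mark and let go. The gripper's final position gives about 59–60° from the stop and the top camera about 58.5°, against a target of 60°. That difference is within what I can read off the pictures. The wrist view showed the arm lying over the longest mark.
- **Cap:** Turning anticlockwise hit the stop, so the thread loosens clockwise. It ran freely to the far stop at about 78°. I eased back about 4° and lifted it straight out with no binding; the force stayed under 2 N.
- **Final hold:** The cap is 100 mm above where it sat, over the canister, with the gripper opening at 44.9 mm and the tool vertical to within 0.2°.
- **Everything else:** The other cap, the seal and the look-alikes looked undisturbed in the last pictures. In the final top view the arm hid the mug, the orange look-alike and one red one. The wrist view showed them standing normally.
- **Disagreement:** The top camera and the wrist camera differed by 2–4 mm on where the cap's centre was. I used a position between them, which also matched the tray fit.

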